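# Find the rocking corner of the test-stage plate and press its shim flat

## Robot

A 7-joint arm with a two-finger parallel gripper is mounted at the origin on the work surface. World frame = base frame: x ahead of the robot, y to its left, z up, the work surface at z = 0. Lengths are in m, angles in rad, forces in N, time in s.
With the tool pointing down it reaches from about 0.425 to 0.925 m from the base axis. Payload 6.8 kg.
Tool frame: the origin (TCP) lies at the very end of the fingers, on their centre line; the grasp point (between the pads) lies 19 mm behind it; x points along the fingers, y is the direction in which the jaws open and shut, and the axes are right-handed (so a half turn about x gives the same grasp; the last joint's range is limited). The gripper opens to 85 mm and grips with 20 to 120 N. Pads are 22 mm wide; open, the fingers measure 114 mm over their backs; the gripper's body (76 mm by 85 mm) begins 54 mm behind the grasp point. The pads swing forward as they close: fully open they stand 13 mm farther back than shut.
Start: joints at [-1.228, 0.477, 0.022, 1.555, -0.011, 1.109, -0.083], TCP at [0.294, 0.608, 0.231] pointing down, gripper open.
Joint ranges: [-2.96, 2.96], [-0.34, 2.1], [-1.41, 1.46], [0.24, 2.44], [-1.37, 4.51], [0.17, 1.92], [-2.96, 2.96]. Speed limits (rad/s): [2.39, 2.39, 3.14, 3.14, 3.14, 3.14, 3.14].

## Interface

Orientations are given as a rotation vector (axis times angle).
In Python, from bench import get_obs, grab_frame, camera_info, hand_in gives the robot as it stands.
- The arm moves only by the tool apply_moves, never from a script. Its argument "series" is text: rows parted by semicolons, each of 7 numbers parted by spaces: the turn, a rotation vector about the tool's x, y, z in rad, then the shift along the tool's x, y, z in m, then the opening, from 0 (shut) to 1 (fully open). In form: wx wy wz tx ty tz hand; .... A call has 1 to 12 rows; each row is the pose to reach, as a shift and turn from the pose commanded when the call began, along the tool's axes at that moment; what a row does not reach only later rows make up. A row lasts 1/8 s, in which the tool goes at most 62.5 mm and 10.7 degrees, less where a joint would pass 70% of its speed; a pose out of reach is approached as far as the arm can. A call with a gripper value outside its range is refused whole. The fingers move at their own pace and stop on an object; "force" is the grip in N (left out, the last holds). Time passes only in rows, so rows that repeat a pose let the fingers close. It gives the time, the measured TCP pose, the force and the opening at its end, in the units of the state.
- get_obs(): the state, without advancing time (a new reading comes with each control period).
- grab_frame(name): name is "side" or "top"; returns the picture (480x640x3 uint8, blue, green, red); there is no depth.
- camera_info(name): a dict with "fov_y" (degrees; the focal length in pixels is half the picture's height over the tangent of half this angle, whatever the lens; pixels are square), "cx", "cy" (the principal point, pixels), "rvec" (rotation vector, rad) and "tvec" (3), from world to camera coordinates, as OpenCV has them. Camera axes: x right, y down, z forward; pixel columns grow to the right and rows downward; lengths in m; the calibration is good to about 2 mm. A picture is of the moment at which its call begins. camera_info takes no time and is no camera call.
- hand_in(): hands the job in, once; it reports no verdict.
The state is a dict: "clock": time; "joints": joint angles; "qvel": joint speeds; "tau": joint torques, N m; "tcp_pos": TCP position; "orientation": TCP orientation; "contact_force": force on the tool from outside, world axes, zero at the start; "moment": the same for the moment, N m; "grip_width": finger opening in m.
Only numpy, scipy, OpenCV 4.12 (cv2) and the standard library are available. Lean on these libraries where they do the work, as an engineer would, in place of code of your own. Each camera call takes 0.05 s, during which the arm holds its last target.

## Task

One corner of the white test-stage plate rocks. Press down on the black dots at its corners, one after another, until you find the corner that sinks, then press that corner's bent brass shim down by its orange dome until it lies flat, and come away. Leave the other three shims bent up, and do not pick up, shift or knock over the jar, the bottle or the beaker.

Things in the scene. Friction and masses are not known exactly. Their poses are not given: they have to be found in the camera images.
- stage: Pedestal under the white plate, 240 mm (x) by 280 mm (y), whose flat top is 42 mm above the bench at rest. Origin: on the bench under the plate's centre; axes: x to the plate's far edge, y to its left edge, z up (yaw varies by 0.35 rad either way).
- plate: The white plate, on a springy ball stud and four hidden feet. Origin: centre of its underside, 32 mm up; axes as the stage's. Three corners are firm (under 1.5 mm of give). Under the fourth the foot is 8 mm too short, so it rocks: its dot sinks about 1 mm per 1.5 N, up to about 11 mm, and springs back. Only there is room for the shim to go flat, which takes up most of the rock.
- corner_nl (a point): Centre of the black dot (16 mm across) on the plate's top at its near left corner: the place to press to try that corner. At rest 42 mm above the bench, at (-107, 127) mm in the stage's frame.
- shim_nl_pad (a point): Top of the orange dome (9 mm radius) on the free end of the near left corner's shim, a brass leaf 50 x 24 mm bent up out of a window in the plate, the dome about 20 mm higher than when flat. Flat, the leaf is flush with the plate and the dome's top lies at (-50, 100) mm in the stage's frame, 51 mm above the bench: press straight down there.
- shim_nl (a joint): How far the near left corner's shim is pressed (rad): 0 to 0.06 at the start (bent up), 0.55 flat. Its hinge is at (-90, 100) mm in the stage's frame, on the corner side; the domed end points to the plate's middle. It takes 4 to 10 N at the dome and stays where it is left. At a firm corner it jams about 60% of the way and stays bent.
- corner_nr (a point): Centre of the black dot (16 mm across) on the plate's top at its near right corner: the place to press to try that corner. At rest 42 mm above the bench, at (-107, -127) mm in the stage's frame.
- shim_nr_pad (a point): Top of the orange dome (9 mm radius) on the free end of the near right corner's shim, a brass leaf 50 x 24 mm bent up out of a window in the plate, the dome about 20 mm higher than when flat. Flat, the leaf is flush with the plate and the dome's top lies at (-50, -100) mm in the stage's frame, 51 mm above the bench: press straight down there.
- shim_nr (a joint): How far the near right corner's shim is pressed (rad): 0 to 0.06 at the start (bent up), 0.55 flat. Its hinge is at (-90, -100) mm in the stage's frame, on the corner side; the domed end points to the plate's middle. It takes 4 to 10 N at the dome and stays where it is left. At a firm corner it jams about 60% of the way and stays bent.
- corner_fl (a point): Centre of the black dot (16 mm across) on the plate's top at its far left corner: the place to press to try that corner. At rest 42 mm above the bench, at (107, 127) mm in the stage's frame.
- shim_fl_pad (a point): Top of the orange dome (9 mm radius) on the free end of the far left corner's shim, a brass leaf 50 x 24 mm bent up out of a window in the plate, the dome about 20 mm higher than when flat. Flat, the leaf is flush with the plate and the dome's top lies at (50, 100) mm in the stage's frame, 51 mm above the bench: press straight down there.
- shim_fl (a joint): How far the far left corner's shim is pressed (rad): 0 to 0.06 at the start (bent up), 0.55 flat. Its hinge is at (90, 100) mm in the stage's frame, on the corner side; the domed end points to the plate's middle. It takes 4 to 10 N at the dome and stays where it is left. At a firm corner it jams about 60% of the way and stays bent.
- corner_fr (a point): Centre of the black dot (16 mm across) on the plate's top at its far right corner: the place to press to try that corner. At rest 42 mm above the bench, at (107, -127) mm in the stage's frame.
- shim_fr_pad (a point): Top of the orange dome (9 mm radius) on the free end of the far right corner's shim, a brass leaf 50 x 24 mm bent up out of a window in the plate, the dome about 20 mm higher than when flat. Flat, the leaf is flush with the plate and the dome's top lies at (50, -100) mm in the stage's frame, 51 mm above the bench: press straight down there.
- shim_fr (a joint): How far the far right corner's shim is pressed (rad): 0 to 0.06 at the start (bent up), 0.55 flat. Its hinge is at (90, -100) mm in the stage's frame, on the corner side; the domed end points to the plate's middle. It takes 4 to 10 N at the dome and stays where it is left. At a firm corner it jams about 60% of the way and stays bent.
- jar: Loose amber sample jar, 38 mm across, 45 mm high, standing near the middle of the plate. Origin: centre of its underside. To be left alone.
- bottle: Loose green bottle, 52 mm across, 100 mm high, on the bench to the left of the plate. Origin: centre of its underside. To be left alone.
- beaker: Loose clear beaker, 68 mm across, 85 mm high, on the bench to the right of the plate. Origin: centre of its underside. To be left alone.

How it is judged:
By the outcome, as a careful person would: the job done as asked, in the order asked, and still so for the second after the job is handed in, with the robot touching nothing.
It also fails if it takes over 64 s, if anything falls off the work surface, if the arm or the gripper's body presses on something with over 40 N, if the wrist force passes 120 N, or if a joint passes its speed limit or range.

## Working session

There is one attempt and no reset: what is moved stays moved. The work goes in short steps, Python scripts to look and compute and a tool call to move; the robot and the scene stay as the last step left them, time stands still between calls to the robot, and variables do not carry over. Pictures are saved under pics/ and viewed, and the job is handed in when it is done.

Besides the shell and the picture viewer there is one more tool, called after "Emit:" as name(argument=value, ...) on one line, values as JSON. apply_moves: Moves the arm, as the interface text tells. Its arguments: {"type":"object","properties":{"series":{"type":"string"},"force":{"type":"number"}},"required":["series"]}

```bash
mkdir -p pics; ls
python3 - <<'E'
from bench import *
import cv2
o=get_obs(); print(o)
for n in("side","top"):
    print(camera_info(n)); cv2.imwrite(f"pics/{n}0.png",grab_frame(n))
E
```

```text
pics
{'clock': 0.0, 'joints': array([-1.22809871,  0.4777897 ,  0.02234644,  1.55647135, -0.01147974,
        1.10928772, -0.0830627 ]), 'qvel': array([-0.00022296,  0.00027289,  0.00011197,  0.00010725,  0.00131168,
        0.0016455 ,  0.00128318]), 'tau': array([-4.83026051e-04, -5.96453047e+01,  1.60757292e+00, -2.81190580e+01,
        1.23606206e-02,  9.24974534e-03,  2.61049968e-05]), 'tcp_pos': array([0.29384891, 0.60701766, 0.23032443]), 'orientation': array([ 0.35204454,  1.54199673, -0.35490768]), 'contact_force': array([-0.28153958, -0.12493402,  0.93357191]), 'moment': array([ 0.00943144,  0.01322562, -0.01448942]), 'grip_width': 0.08528526944108375}
{'fov_y': 50.16265556614416, 'cx': 319.0902579365009, 'cy': 236.29760993550735, 'rvec': array([ 2.05364039, -0.48054108,  0.29036554]), 'tvec': array([-0.51919725,  0.20136314,  0.81675965])}
{'fov_y': 50.69096174928177, 'cx': 322.4296443759668, 'cy': 243.22916200497275, 'rvec': array([ 2.21230642, -2.16202993,  0.03093159]), 'tvec': array([-0.02038361,  0.58203821,  1.22974305])}
```

View pics/side0.png

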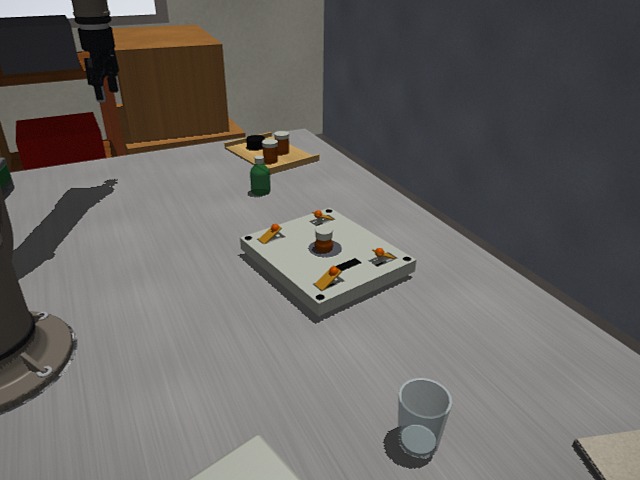

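View pics/top0.png

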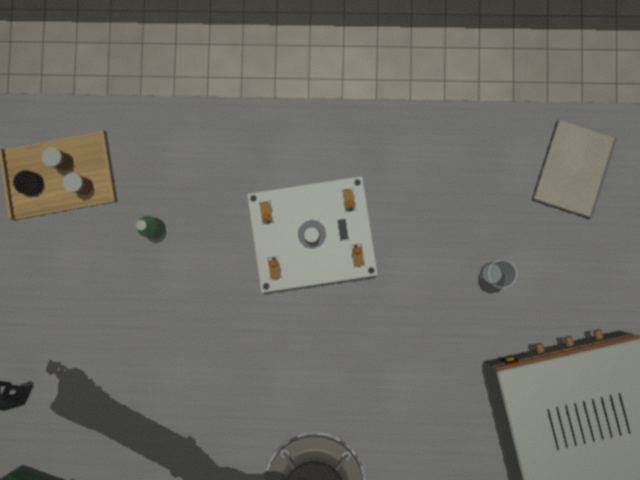

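The top view shows dots at about FL (253,198), FR (358,183), NR (371,270) and NL (266,286), with the jar at (312,235), the bottle at (148,227) and the beaker at (498,274). The side view shows the same dots at about (248,238), (329,211), (407,259) and (320,297). I'll refine these and fit the stage pose.

```bash
cat > h.py <<'E'
import numpy as np, cv2
from bench import *
from scipy.optimize import least_squares
from scipy.spatial.transform import Rotation as R
def K(n):
    c=camera_info(n); f=240/np.tan(np.radians(c['fov_y']/2))
    return np.array([[f,0,c['cx']],[0,f,c['cy']],[0,0,1.]]),np.array(c['rvec']),np.array(c['tvec'])
def proj(n,P):
    k,r,t=K(n); return cv2.projectPoints(np.asarray(P,float).reshape(-1,1,3),r,t,k,None)[0].reshape(-1,2)
def dots(n,img,guess,w=8):
    g=cv2.cvtColor(img,cv2.COLOR_BGR2GRAY).astype(float); out=[]
    for u,v in guess:
        u,v=int(u),int(v)
        p=g[v-w:v+w+1,u-w:u+w+1]
        yy,xx=np.mgrid[-w:w+1,-w:w+1]
        m=np.clip(70-p,0,None)*((xx**2+yy**2)<=w*w)
        out.append((u+(m*xx).sum()/m.sum(),v+(m*yy).sum()/m.sum()))
    return np.array(out)
NAMES=['nl','nr','fl','fr']
D=np.array([[-.107,.127,.042],[-.107,-.127,.042],[.107,.127,.042],[.107,-.127,.042]])
def world(p,L):
    c,s=np.cos(p[2]),np.sin(p[2]); L=np.atleast_2d(L)
    return np.c_[p[0]+c*L[:,0]-s*L[:,1],p[1]+s*L[:,0]+c*L[:,1],L[:,2]]
E
python3 - <<'E'
from h import *
it=cv2.imread('pics/top0.png'); is_=cv2.imread('pics/side0.png')
dt=dots('top',it,[(266,286),(371,270),(253,198),(358,183)],5)
ds=dots('side',is_,[(248,238),(320,297),(329,211),(407,259)],5)
print(dt,ds)
for use in ('top','side','both'):
    def f(p):
        r=[]
        if use!='side': r.append(proj('top',world(p,D))-dt)
        if use!='top': r.append(proj('side',world(p,D))-ds)
        return np.concatenate(r).ravel()
    s=least_squares(f,[.7,0,0.1]); print(use,s.x,s.fun.round(1))
print('dots',world(s.x,D))
P=np.array([[-.05,.1,.051],[-.05,-.1,.051],[.05,.1,.051],[.05,-.1,.051]])
print('pads',world(s.x,P))
cv2.imwrite('pics/z_top.png',cv2.resize(it[160:310,230:400],None,fx=4,fy=4,interpolation=cv2.INTER_CUBIC))
cv2.imwrite('pics/z_side.png',cv2.resize(is_[190:330,225:430],None,fx=3.8,fy=3.8,interpolation=cv2.INTER_CUBIC))
o=get_obs(); print(R.from_rotvec(o['orientation']).as_matrix().round(3))
E
```

```text
[[265.70526316 285.77894737]
 [370.79464286 270.07142857]
 [252.7962963  197.96296296]
 [357.03846154 182.        ]] [[247.68705036 237.52967626]
 [319.58095723 296.67718941]
 [328.3484456  210.49481865]
 [406.47615658 258.30533808]]
top [0.60315953 0.01923363 0.17345242] [-0.   0.1 -0.1 -0.1  0.2  0.  -0.   0. ]
side [0.60452196 0.02258083 0.1730378 ] [ 0.2  0.1  0.1 -0.2 -0.   0.2 -0.3  0.1]
both [0.60347128 0.02028766 0.17322901] [-0.5 -0.1 -0.6 -0.2 -0.3 -0.1 -0.5 -0.1  0.1  0.7  0.2  0.6  0.   0.7
 -0.1  0.8]
dots [[ 0.4761825   0.12694395  0.042     ]
 [ 0.51996294 -0.12325452  0.042     ]
 [ 0.68697963  0.16382983  0.042     ]
 [ 0.73076007 -0.08636864  0.042     ]]
pads [[ 0.53698323  0.11017279  0.051     ]
 [ 0.57145601 -0.08683387  0.051     ]
 [ 0.63548656  0.12740919  0.051     ]
 [ 0.66995934 -0.06959748  0.051     ]]
[[-0.001  0.436  0.9  ]
 [-0.002  0.9   -0.436]
 [-1.    -0.002  0.   ]]
```

The fit residuals are under 1 px. Next I'll write a helper that gives the tool-frame shifts, with tool y aligned to stage x.

```bash
cat >> h.py <<'E'
POSE=np.array([0.60347,0.02029,0.17323])
def to(L):
    o=get_obs(); M=R.from_rotvec(o['orientation']).as_matrix()
    c,s=np.cos(POSE[2]),np.sin(POSE[2])
    T=np.array([[0,c,s],[0,s,-c],[-1,0,0]])
    w=R.from_matrix(M.T@T).as_rotvec(); W=world(POSE,L)[0]
    t=M.T@(W-o['tcp_pos'])
    print('t',round(o['clock'],2),'world',W.round(4),'turn',w.round(4),'shift',t.round(4),'F',o['contact_force'].round(2),'stage', np.round([c*(o['tcp_pos'][0]-POSE[0])+s*(o['tcp_pos'][1]-POSE[1]),-s*(o['tcp_pos'][0]-POSE[0])+c*(o['tcp_pos'][1]-POSE[1]),o['tcp_pos'][2]],4))
E
python3 -c "
from h import *
to([-.107,.127,.15]); print(world(POSE,[[-.107,.127,.1]]))
# bottle/jar/beaker rough positions
for n,uv,z in(('bottle',(148,227),.1),('jar',(312,235),.087),('beaker',(495,273),.08)):
    k,r,t=K('top'); Rm=cv2.Rodrigues(r)[0]; d=Rm.T@np.linalg.inv(k)@np.array([*uv,1.]); c=-Rm.T@t; print(n,c+d*(z-c[2])/d[2])
"
```

```text
t 0.1 world [0.4762 0.1269 0.15  ] turn [9.468e-01 9.000e-04 1.400e-03] shift [ 0.0811 -0.3526  0.3733] F [ 0.16 -0.41  0.9 ] stage [-0.2038  0.6314  0.2304]
[[0.47618111 0.12694617 0.1       ]]
bottle [0.60658691 0.39383187 0.1       ]
jar [0.59735116 0.01606987 0.087     ]
beaker [ 0.51953193 -0.40720593  0.08      ]
```

Emit:
apply_moves(series="0.947 0.001 0.001 0.08 -0.353 0.373 0; 0.947 0.001 0.001 0.08 -0.353 0.373 0; 0.947 0.001 0.001 0.08 -0.353 0.373 0; 0.947 0.001 0.001 0.08 -0.353 0.373 0; 0.947 0.001 0.001 0.08 -0.353 0.373 0; 0.947 0.001 0.001 0.08 -0.353 0.373 0; 0.947 0.001 0.001 0.08 -0.353 0.373 0; 0.947 0.001 0.001 0.08 -0.353 0.373 0; 0.947 0.001 0.001 0.08 -0.353 0.373 0; 0.947 0.001 0.001 0.08 -0.353 0.373 0; 0.947 0.001 0.001 0.08 -0.353 0.373 0; 0.947 0.001 0.001 0.08 -0.353 0.373 0", force=60)

```text
clock: 1.6
tcp_pos: [0.4757, 0.129, 0.1514]
orientation: [1.08, 1.288, -1.078]
contact_force: [-0.1, 0.1, 0.5]
grip_width: 0.0001
```

```bash
python3 -c "
from h import *
to([-.107,.127,.06]);print(get_obs()['grip_width'])
cv2.imwrite('pics/side1.png',grab_frame('side'))"
```

```text
t 1.6 world [0.4762 0.1269 0.06  ] turn [ 0.0026 -0.0018 -0.0005] shift [0.0914 0.0001 0.0023] F [-0.14  0.06  0.53] stage [-0.1072  0.1291  0.1514]
8.914079930382354e-05
```

View pics/side1.png

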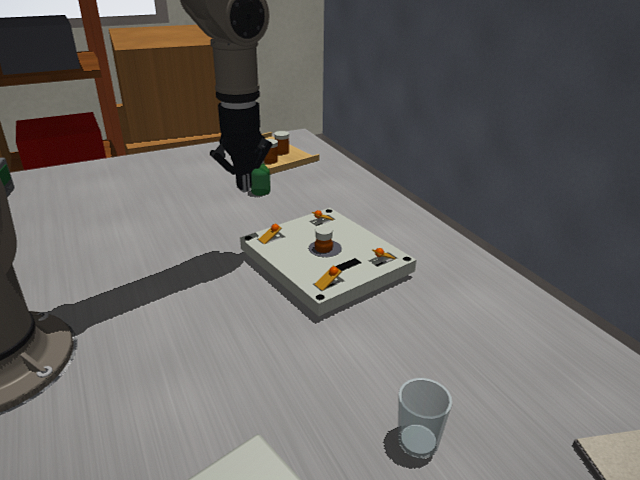

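The side view shows the shut fingertips at (245,188), above the NL dot. Lowering to just above the dot.

Emit:
apply_moves(series="0 0 0 0.05 0 0.002 0; 0 0 0 0.085 0 0.002 0; 0 0 0 0.1 0 0.002 0; 0 0 0 0.104 0 0.002 0; 0 0 0 0.104 0 0.002 0; 0 0 0 0.104 0 0.002 0")

```text
clock: 2.4
tcp_pos: [0.4772, 0.1259, 0.0484]
orientation: [1.083, 1.286, -1.078]
contact_force: [-0.1, 0.4, -0.3]
grip_width: -0.0001
```

```bash
python3 -c "
from h import *
to([-.107,.127,.042])"
```

```text
t 2.4 world [0.4762 0.1269 0.042 ] turn [-0.0002 -0.0019 -0.0024] shift [ 0.0064 -0.0009 -0.0012] F [-0.11  0.38 -0.25] stage [-0.1062  0.1257  0.0484]
```

Emit:
apply_moves(series="0 0 0 0.004 -0.001 -0.001 0; 0 0 0 0.006 -0.001 -0.001 0; 0 0 0 0.008 -0.001 -0.001 0; 0 0 0 0.01 -0.001 -0.001 0; 0 0 0 0.01 -0.001 -0.001 0; 0 0 0 0.01 -0.001 -0.001 0")

```text
clock: 3.15
tcp_pos: [0.4751, 0.1266, 0.0375]
orientation: [1.082, 1.288, -1.08]
contact_force: [-3.3, 1.9, 6.5]
grip_width: -0.0001
```

```bash
python3 -c "
from h import *
to([-.107,.127,.042])"
```

```text
t 3.15 world [0.4762 0.1269 0.042 ] turn [-0.0001 -0.0018 -0.0001] shift [-0.0045  0.0012 -0.0001] F [-3.28  1.87  6.54] stage [-0.1082  0.1269  0.0375]
```

4.5 mm below the nominal top at 6.5 N already looks soft. Pressing further to confirm.

Emit:
apply_moves(series="0 0 0 0.002 0.001 0 0; 0 0 0 0.004 0.001 0 0; 0 0 0 0.004 0.001 0 0; 0 0 0 0.004 0.001 0 0")

```text
clock: 3.65
tcp_pos: [0.4751, 0.1266, 0.0335]
orientation: [1.081, 1.289, -1.081]
contact_force: [-5.4, 1.2, 11.4]
grip_width: 0.0
```

```bash
python3 -c "
from h import *
to([-.107,.127,.042])
cv2.imwrite('pics/side2.png',cv2.resize(grab_frame('side')[170:330,200:430],None,fx=3.4,fy=3.4,interpolation=cv2.INTER_CUBIC))"
```

```text
t 3.65 world [0.4762 0.1269 0.042 ] turn [-0.     -0.002   0.0019] shift [-0.0085  0.0011 -0.0001] F [-5.44  1.16 11.37] stage [-0.1082  0.1269  0.0335]
```

View pics/side2.png

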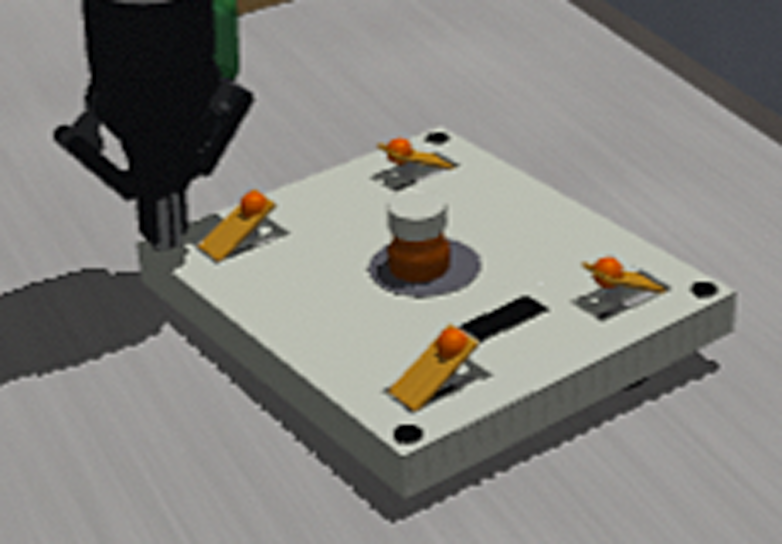

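The crop shows the fingers pushing down the NL corner, crop (160,240), with the plate visibly tilted. At 11.4 N it has sunk 8.5 mm, about 1 mm per 1.35 N, so NL is the rocking corner. I'll lift straight up and check that it springs back.

Emit:
apply_moves(series="0 0 0 -0.01 0.001 0 0; 0 0 0 -0.04 0.001 0 0; 0 0 0 -0.075 0.001 0 0; 0 0 0 -0.075 0.001 0 0; 0 0 0 -0.075 0.058 0.027 0; 0 0 0 -0.075 0.058 0.027 0; 0 0 0 -0.075 0.058 0.027 0; 0 0 0 -0.075 0.058 0.027 0; 0 0 0 -0.075 0.058 0.027 0")

```text
clock: 4.82
tcp_pos: [0.5371, 0.1102, 0.1081]
orientation: [1.081, 1.288, -1.08]
contact_force: [0.1, 0.6, -0.2]
grip_width: 0.0001
```

```bash
python3 -c "
from h import *
to([-.05,.1,.051])
cv2.imwrite('pics/side3.png',cv2.resize(grab_frame('side')[150:330,200:430],None,fx=3.3,fy=3.3,interpolation=cv2.INTER_CUBIC))"
```

```text
t 4.83 world [0.537  0.1102 0.051 ] turn [ 0.0006 -0.0016  0.0003] shift [ 0.0571 -0.0001  0.0001] F [ 0.1   0.59 -0.19] stage [-0.0498  0.1     0.1081]
```

View pics/side3.png

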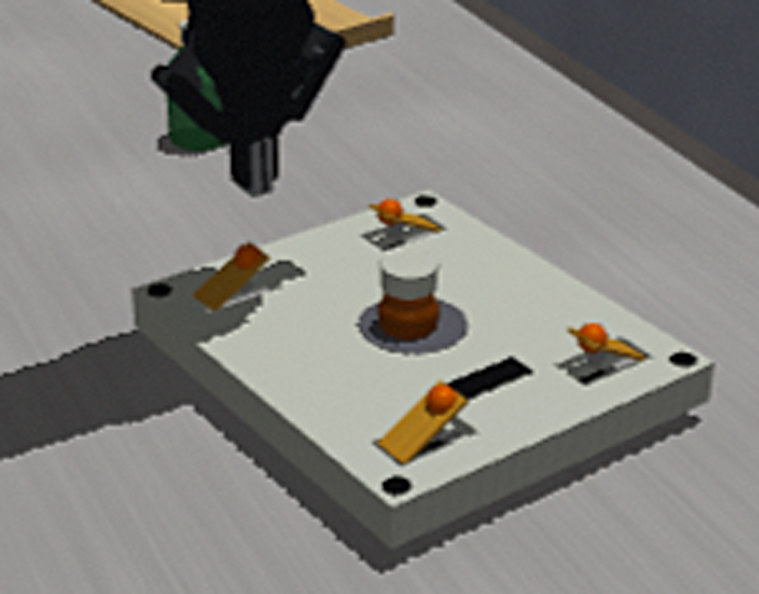

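The plate sprang back level, with the NL dot visible again at crop (158,290). The fingertips are over the NL dome. Pressing the dome down now.

Emit:
apply_moves(series="0 0 0 0.03 -0.001 0 0; 0 0 0 0.036 -0.001 0 0; 0 0 0 0.041 -0.001 0 0; 0 0 0 0.046 -0.001 0 0; 0 0 0 0.05 -0.001 0 0; 0 0 0 0.053 -0.001 0 0; 0 0 0 0.057 -0.001 0 0; 0 0 0 0.057 -0.001 0 0")

```text
clock: 5.88
tcp_pos: [0.54, 0.1103, 0.0527]
orientation: [1.085, 1.283, -1.075]
contact_force: [3.2, 0.5, 4.2]
grip_width: -0.0003
```

```bash
python3 -c "
from h import *
to([-.05,.1,.051])
cv2.imwrite('pics/side4.png',cv2.resize(grab_frame('side')[150:330,200:430],None,fx=3.3,fy=3.3,interpolation=cv2.INTER_CUBIC))"
```

```text
t 5.88 world [0.537  0.1102 0.051 ] turn [-0.0003 -0.0016 -0.0063] shift [ 0.0017 -0.003  -0.0004] F [3.17 0.52 4.23] stage [-0.047   0.0996  0.0527]
```

View pics/side4.png

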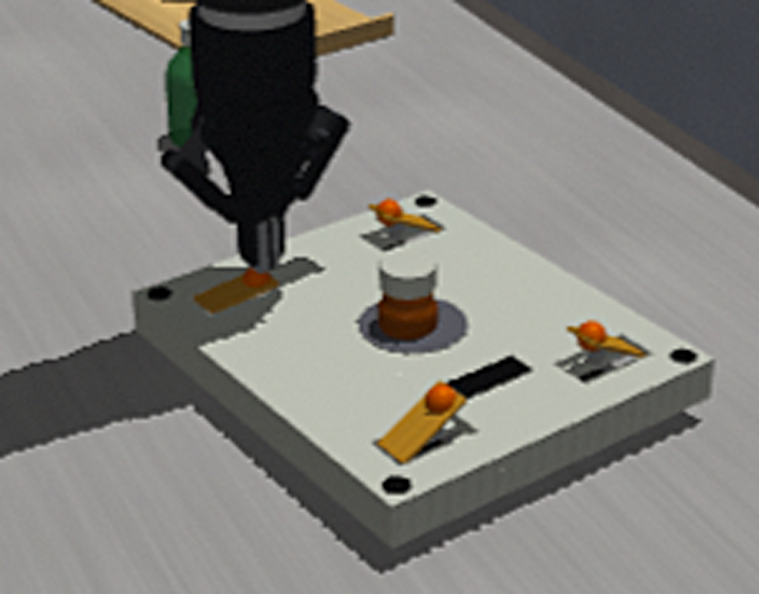

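The NL leaf is nearly flat, with the dome just under the tip at crop (258,278). The force is only 4 N, so I'll press on.

Emit:
apply_moves(series="0 0 0 0.002 -0.002 0 0; 0 0 0 0.005 -0.002 0 0; 0 0 0 0.007 -0.002 0 0; 0 0 0 0.007 -0.002 0 0; 0 0 0 0.007 -0.002 0 0")

```text
clock: 6.55
tcp_pos: [0.5362, 0.1095, 0.0478]
orientation: [1.085, 1.286, -1.078]
contact_force: [-6.4, -0.9, 40.4]
grip_width: 0.0002
```

```bash
python3 -c "
from h import *
to([-.05,.1,.051])"
```

```text
t 6.55 world [0.537  0.1102 0.051 ] turn [-0.0011 -0.0032 -0.0029] shift [-0.0032  0.0009 -0.0005] F [-6.38 -0.9  40.41] stage [-0.0509  0.0995  0.0478]
```

The force rose to 40 N with the dome at z = 48 mm, so the leaf is hard against its stop. Coming away straight up, then clear of the plate.

Emit:
apply_moves(series="0 0 0 -0.01 0 0 0; 0 0 0 -0.05 0 0 0; 0 0 0 -0.1 0 0 0; 0 0 0 -0.16 0 0 0; 0 0 0 -0.2 0 0 0; 0 0 0 -0.2 -0.05 -0.05 0; 0 0 0 -0.2 -0.08 -0.1 0; 0 0 0 -0.2 -0.12 -0.16 0; 0 0 0 -0.2 -0.12 -0.2 0; 0 0 0 -0.2 -0.12 -0.2 0; 0 0 0 -0.2 -0.12 -0.2 0")

```text
clock: 7.92
tcp_pos: [0.3816, 0.2839, 0.2434]
orientation: [1.079, 1.287, -1.083]
contact_force: [0.1, -0.6, -0.1]
grip_width: -0.0002
```

```bash
python3 -c "
from h import *
to([-.05,.1,.051])
s=grab_frame('side');t=grab_frame('top')
cv2.imwrite('pics/side5f.png',s);cv2.imwrite('pics/top5f.png',t)
cv2.imwrite('pics/side5.png',cv2.resize(s[180:330,220:430],None,fx=3.6,fy=3.6,interpolation=cv2.INTER_CUBIC))
cv2.imwrite('pics/top5.png',cv2.resize(t[150:310,120:400],None,fx=2.8,fy=2.8,interpolation=cv2.INTER_CUBIC))
ds=dots('side',s,[(248,238),(320,297),(329,211),(407,259)],5);print(ds)
g0=proj('side',world(POSE,[[-.05,.1,.051]]));print('dome flat expected side',g0, g0*0+ (g0-[220,180])*3.6)
P=[world(POSE,[[x,y,.051]])[0] for x in(-.05,.05) for y in(.1,-.1)]
print(proj('top',P))
"
```

```text
t 7.92 world [0.537  0.1102 0.051 ] turn [-0.0003  0.0012  0.0022] shift [0.1924 0.1236 0.1977] F [ 0.15 -0.58 -0.09] stage [-0.1731  0.2979  0.2434]
[[247.68312388 237.53321364]
 [319.59205021 296.65219665]
 [328.36292428 210.48302872]
 [406.4745884  258.29992842]]
dome flat expected side [[277.4457759  231.93240885]] [[206.80479324 186.95667184]]
[[272.50715647 260.39156694]
 [355.58892258 247.80756078]
 [266.47838664 219.03165697]
 [349.20000201 206.41928283]]
```

View pics/side5.png

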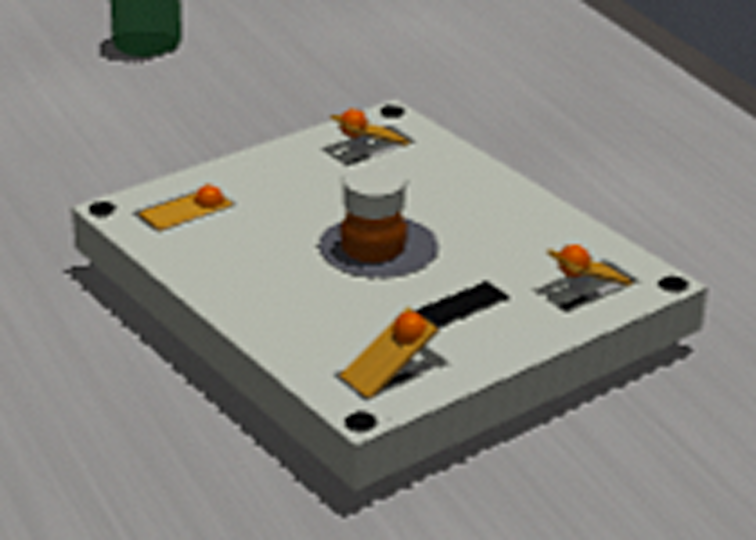

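View pics/top5f.png

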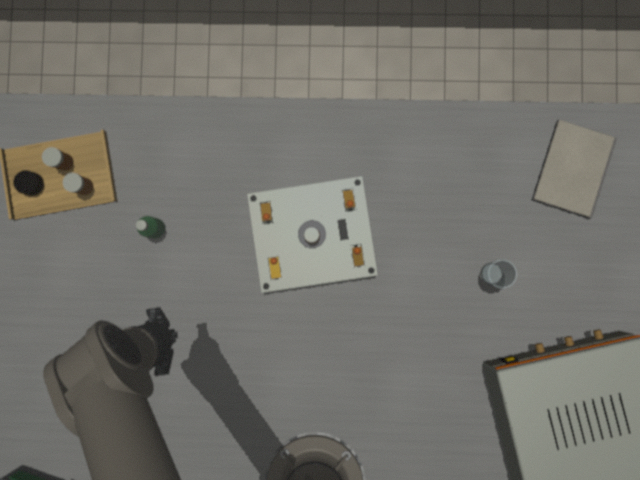

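The side crop shows the NL leaf lying in its window, dome top at crop (208,186) against (207,187) expected for flat. The other three leaves are still bent up. In the top view the jar (312,235), bottle (148,227) and beaker (498,274) haven't moved, and the arm is clear of everything.

```bash
python3 -c "
from bench import *
print(hand_in())"
```

```text
the job is handed in; nothing more can be done
None
```

The near left (NL) corner was the one that rocked, and its shim now lies flat. The job took about 8 s of robot time and is handed in.

- **Finding the corner:** I tried the near left corner first. Its dot sank about 4.5 mm at 6.5 N and 8.5 mm at 11.4 N, and it sprang back level when released. That settled it, so I did not press the other three corners.
- **Pressing the shim:** I pressed its orange dome straight down until it hit its stop, where the fingertips were reading about 40 N, then lifted away. That is more than the 4 to 10 N needed, but well under the 120 N wrist limit. The 40 N limit is on the arm and gripper body, and only the fingertips touched.
- **Last checks:** The leaf is in its window, and its dome top is within about 1 pixel of where it should be when flat. All four dots are back in their starting positions to within 0.03 pixel. The other three shims are still bent up. The jar, bottle and beaker look unmoved, and the arm is clear of everything.

No check failed, but I did not press the corner again to measure how much rock is left.

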